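Count to the third gap and slide the spice box home

TASK

Count the gaps of the steel spice rack with a fingertip, beginning at the end on the robot's left: run it along the rack's back rail so that it touches the rail over the first, the second and the third gap in turn, and no farther. Then push the loose red spice box that stands on the counter in front of the rack into that third gap until it sits square against the rack's back wall, sliding it all the way without lifting or tipping it. Leave the two boxes already in the rack, the tumbler and the gas lighter where they are.

Things in the scene. Friction and masses are not known exactly. Their poses are not given: they have to be found in the camera images.
- rack: Fixed steel rack, no floor or roof, 316 mm wide (y), 71 mm deep (x). Origin: on the counter, middle of the third gap. x points from the open front to the back wall, y to the robot's left, z up. Six dividers, 6 mm thick, 50 mm high, x = -32 to +30 mm, make five gaps 56 mm clear, centred at y = +124, +62, 0, -62, -124 mm. Back wall's inner face: x = +30 mm. Turned up to 9 degrees on the counter.
- rail1: Raised section of the rack's back rail over the first gap from the robot's left: fixed steel bar, 14 mm deep (x), 50 mm long (y), 6 mm high. Origin: centre of its underside, in the rack's frame at x +32, y +124, z 57 mm; its top is 63 mm above the counter. 12 mm notches over the dividers part the sections.
- rail2: Raised section of the rack's back rail over the second gap from the robot's left: fixed steel bar, 14 mm deep (x), 50 mm long (y), 6 mm high. Origin: centre of its underside, in the rack's frame at x +32, y +62, z 57 mm; its top is 63 mm above the counter. 12 mm notches over the dividers part the sections.
- rail3: Raised section of the rack's back rail over the third gap from the robot's left: fixed steel bar, 14 mm deep (x), 50 mm long (y), 6 mm high. Origin: centre of its underside, in the rack's frame at x +32, y +0, z 57 mm; its top is 63 mm above the counter. 12 mm notches over the dividers part the sections.
- rail4: Raised section of the rack's back rail over the fourth gap from the robot's left: fixed steel bar, 14 mm deep (x), 50 mm long (y), 6 mm high. Origin: centre of its underside, in the rack's frame at x +32, y -62, z 57 mm; its top is 63 mm above the counter. 12 mm notches over the dividers part the sections.
- rail5: Raised section of the rack's back rail over the fifth gap from the robot's left: fixed steel bar, 14 mm deep (x), 50 mm long (y), 6 mm high. Origin: centre of its underside, in the rack's frame at x +32, y -124, z 57 mm; its top is 63 mm above the counter. 12 mm notches over the dividers part the sections.
- spice_box: Loose red plastic flip-top spice box (lid shut, does not open), 60 mm long (x), 44 wide (y), 45 high, 60 to 130 g, standing on the counter in front of the rack, turned up to 25 degrees from the rack's direction. Origin: centre of its underside. When home its origin is at the rack's origin, its length along the rack's x, its front flush with the dividers within 2 mm.
- kept_left: Same kind of red flip-top box as the loose one (60 x 44 x 45 mm), already put away in the first gap from the robot's left; to be left alone. Origin: centre of its underside.
- kept_right: Same kind of red flip-top box as the loose one (60 x 44 x 45 mm), already put away in the fourth gap from the robot's left; to be left alone. Origin: centre of its underside.
- tumbler: Small open steel tumbler, 60 mm across the rim, 75 mm high, standing on the counter to the right of the rack. Origin: centre of its underside.
- lighter: Push-button gas lighter lying on the counter to the left of the rack: blue plastic handle 105 x 24 x 22 mm with a steel barrel, about 200 mm long in all, along its x. Origin: on the counter under its axis; the handle spans x = -82 to +22 mm, the barrel reaches x = +120 mm.

How it is judged:
By the outcome, as a careful person would: the job done as asked, in the order asked, and still so for the second after the job is handed in, with the robot touching nothing.
It also fails if it takes over 72 s, if anything falls off the work surface, if the arm or the gripper's body presses on something with over 40 N, if the wrist force passes 120 N, or if a joint passes its speed limit or range.

ROBOT

A 6-joint arm with a two-finger parallel gripper is mounted at the origin on the work surface. World frame = base frame: x ahead of the robot, y to its left, z up, the work surface at z = 0. Lengths are in m, angles in degrees, forces in N, time in s.
With the tool pointing down it reaches from about 0.35 to 0.875 m from the base axis. Payload 4.2 kg.
Tool frame: the origin (TCP) lies on the centre line of the jaws, within the pads' length; the fingertips stand 19 mm ahead of it and the grasp point (between the pads) is the TCP; x points along the fingers, y is the direction in which the jaws open and shut, and the axes are right-handed (so a half turn about x gives the same grasp; the last joint's range is limited). The gripper opens to 87 mm and grips with 3 to 60 N. Pads are 19 mm wide; open, the fingers measure 117 mm over their backs; the gripper's body (75 mm by 190 mm) begins 51 mm behind the grasp point.
Start: joints at [-53.193, 22.042, 0.453, 0, -68.411, -14.817], TCP at [0.234, -0.58, 0.242] pointing down, gripper open.
Joint ranges: [-179.83, 179.83], [-69.29, 118.12], [-61.27, 80.66], [-181.25, 117.63], [-171.15, -9.14], [-177.46, 177.46]. Speed limits (degrees/s): [159.86, 159.86, 180, 180, 180, 180].

INTERFACE

Orientations are given as a 3x3 rotation matrix whose columns are the frame's x, y, z axes.
In Python, from station import r, viewer, job, spotter gives the robot as it stands.
- The arm moves only by the tool play_rows, never from a script. Its argument "commands" is a list of rows, each an object of numbers: "fingers": the gripper command: -1 is fully open, 1 is shut, values between are in proportion; "tx", "ty", "tz": the shift along the tool's x, y, z normalised to -1 to 1, where 1 is 750 mm; "ax", "ay", "az": the turn, a rotation vector about the tool's x, y, z normalised to -1 to 1, where 1 is pi rad. In form: [{"fingers": .., "tx": .., "ty": .., "tz": .., "ax": .., "ay": .., "az": ..}, ...]. A call has 1 to 5 rows; each row is the pose to reach, as a shift and turn from the pose commanded when the call began, along the tool's axes at that moment, turning the shorter way round; what a row does not reach only later rows make up. A row lasts 1/12 s, in which the tool goes at most 41.7 mm and 7.16 degrees, less where a joint would pass 70% of its speed; a pose out of reach is approached as far as the arm can. A call with a number of a shift or a turn outside -1 to 1 is refused whole. A call with a gripper value outside its range is refused whole. The fingers move at their own pace and stop on an object; the grip force is fixed at half the most. Time passes only in rows, so rows that repeat a pose let the fingers close. It gives the time, the measured TCP pose, the force and the opening at its end, in the units of the state.
- r.sense(): the state, without advancing time (a new reading comes with each control period).
- viewer.capture(name): name is "scene" or "top" or "wrist"; returns a dict with "image" (480x640x3 uint8, red, green, blue), "fx", "fy", "cx", "cy" (pixels), "R" (3x3) and "t" (3): a world point X has camera coordinates R X + t; the wrist camera has in their place "mount" (4x4, takes a point from camera to tool coordinates, whose origin is the TCP and whose axes are the tool frame's). Camera axes: x right, y down, z forward; pixel columns grow to the right and rows downward; lengths in m; the calibration is good to about 2 mm. A picture is of the moment at which its call begins: read the wrist's pose just before it. There is no depth.
- job.finish_job(): hands the job in, once; it reports no verdict.
Trained networks look in a picture, given as the dict that the camera call returned (one of the last four; its "shot" number tells which), for a name from the list of things; names that differ only in an ending like _2 or _b are one class to them, and where a whole thing is asked for, a point or a joint stands for the part that bears it (a point fixed in the world has none). Each returns a list of dicts, best first, with "score" (0 to 1); they miss things now and then, are a little off and sometimes report something else, mostly with a low value. They report only what shows in the picture. A call takes as long as a camera call.
- spotter.find_in(name, picture): "uv" ([column, row] in pixels, amid what is visible of it).
- spotter.silhouettes(name, picture): "region" (480x640 bool, what is visible of it) and "uv" ([column, row] in pixels, amid what is visible of it).
The state is a dict: "time_s": time; "joints": joint angles; "joint_velocities": joint speeds; "effort": joint torques, N m; "tcp_pos": TCP position; "ee_rot": TCP orientation; "wrist_force": force on the tool from outside, world axes, zero at the start; "moment": the same for the moment, N m; "gripper_width": opening from 0.0 (shut) to 1.0 (fully open).
Only numpy, scipy, OpenCV 4.12 (cv2) and the standard library are available. Lean on these libraries where they do the work, as an engineer would, in place of code of your own. Each camera call takes 0.05 s, during which the arm holds its last target. There are 200 camera calls.

## Working session

There is one attempt and no reset: what is moved stays moved. The work goes in short steps, Python scripts to look and compute and a tool call to move; the robot and the scene stay as the last step left them, time stands still between calls to the robot, and variables do not carry over. Pictures are saved under pics/ and viewed, about 8 in all and at most 12, crops included, and the job is handed in when it is done.

Besides the shell and the picture viewer there is one more tool, called after ">>>" as a command line: name --argument value ..., lists and objects as JSON in quotes. play_rows: Moves the arm, as the interface text tells. Its arguments: {"type":"object","properties":{"commands":{"type":"array"}},"required":["commands"]}

```bash
ls; mkdir -p pics; python3 - <<'E'
from station import r, viewer, job, spotter
import cv2, numpy as np
s=r.sense(); print(s['time_s'],s['tcp_pos'],s['ee_rot'],s['gripper_width'],s['wrist_force'])
for n in ['top','scene']:
    p=viewer.capture(n); cv2.imwrite(f'pics/{n}0.png',p['image'][:,:,::-1])
    print(n,p['fx'],p['fy'],p['cx'],p['cy'],np.array(p['R']).round(3).tolist(),p['t'])
    for k in ['rack','rail1','rail2','rail3','spice_box','tumbler','lighter']:
        print(k,[(np.round(d['uv'],1).tolist(),round(d['score'],2)) for d in spotter.find_in(k,p)][:4])
E
```

```text
pics
0.0 [ 0.23384598 -0.57900271  0.24046447] [[-8.63655535e-04 -3.74209714e-01  9.27343703e-01]
 [ 1.98908416e-03  9.27341572e-01  3.74210707e-01]
 [-9.99997649e-01  2.16775382e-03 -5.65690645e-05]] 0.9984216284937539 [0.67178175 0.23888036 0.54013515]
top 565.5071192395924 565.5071192395924 327.3566808604264 241.01035228965625 [[-0.014, -1.0, 0.016], [-0.998, 0.013, -0.069], [0.069, -0.017, -0.997]] [-0.00439076  0.60760856  1.33720863]
rack [([317.5, 222.1], 0.8)]
rail1 [([265.1, 219.6], 0.68), ([291.5, 222.7], 0.55), ([368.4, 213.1], 0.48)]
rail2 [([265.1, 219.6], 0.68), ([291.5, 222.7], 0.55), ([368.4, 213.1], 0.48)]
rail3 [([265.1, 219.6], 0.68), ([291.5, 222.7], 0.55), ([368.4, 213.1], 0.48)]
spice_box [([305.4, 282.3], 0.96)]
tumbler []
lighter [([179.0, 294.6], 0.73)]
scene 495.15260624539746 495.15260624539746 321.1163471695709 240.02167775097627 [[0.28, 0.96, 0.012], [0.778, -0.219, -0.589], [-0.562, 0.174, -0.808]] [-0.15331391 -0.43790861  1.50728019]
rack [([338.3, 264.6], 0.57)]
rail1 [([336.3, 256.9], 0.69), ([368.6, 247.4], 0.66), ([286.9, 273.9], 0.64), ([311.8, 264.9], 0.57)]
rail2 [([336.3, 256.9], 0.69), ([368.6, 247.4], 0.66), ([286.9, 273.9], 0.64), ([311.8, 264.9], 0.57)]
rail3 [([336.3, 256.9], 0.69), ([368.6, 247.4], 0.66), ([286.9, 273.9], 0.64), ([311.8, 264.9], 0.57)]
spice_box [([329.8, 214.0], 0.75)]
tumbler [([164.6, 284.4], 0.67)]
lighter []
```

```bash
python3 - <<'E'
import cv2
a=cv2.imread('pics/top0.png'); cv2.imwrite('pics/top0c.png',cv2.resize(a[170:350,150:450],None,fx=2.6,fy=2.6,interpolation=cv2.INTER_CUBIC))
E
```

```text
(no output)
```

View pics/top0c.png

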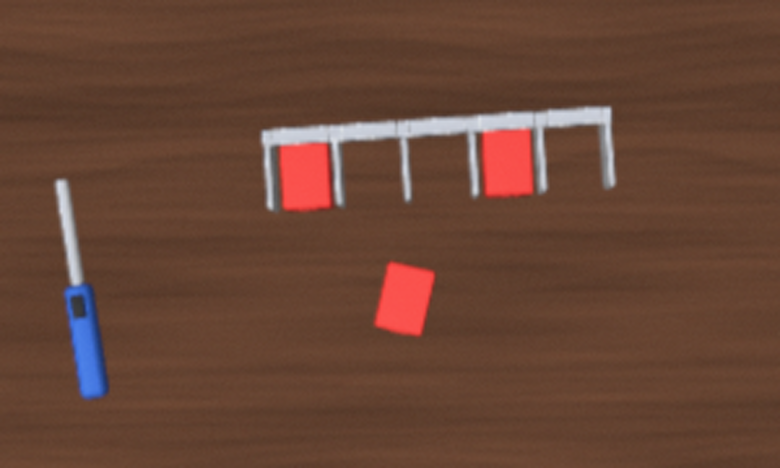

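View pics/scene0.png

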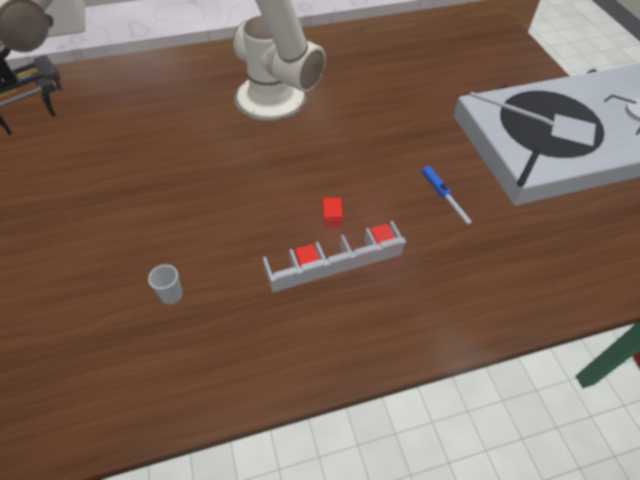

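Top crop: the rail runs from (262,138) to (610,112), kept boxes are in gaps 1 and 4, and the third gap lies between the dividers at crop x≈405 and 474. The loose box is at (405,298), left of that gap's axis and turned about 17°. Scene view: the tumbler is right of the rack at (165,284) and the lighter is left of it. I'll fit the poses next.

```bash
cat > h.py <<'E'
import numpy as np, cv2
from scipy.optimize import minimize
from station import r, viewer, job, spotter
def cam(p,s=None):
    if 'R' in p: return np.array(p['R']),np.array(p['t'])
    M=np.array(p['mount']); R=np.array(s['ee_rot']); Rc=R@M[:3,:3]; tc=R@M[:3,3]+np.array(s['tcp_pos'])
    return Rc.T,-Rc.T@tc
def proj(X,p,C):
    c=np.atleast_2d(X)@C[0].T+C[1]
    return c[:,:2]/c[:,2:]*[p['fx'],p['fy']]+[p['cx'],p['cy']]
def box(x0,x1,y0,y1,z0,z1): return np.array([[x,y,z] for x in(x0,x1) for y in(y0,y1) for z in(z0,z1)])/1000
RACK=[box(25,39,-158,158,57,63),box(30,39,-158,158,0,57)]+[box(-32,30,y-3,y+3,0,50) for y in(155,93,31,-31,-93,-155)]
BOX=[box(-30,30,-22,22,0,45)]
def W(X,q): c,s=np.cos(q[2]),np.sin(q[2]); return X@np.array([[c,-s,0],[s,c,0],[0,0,1]]).T+[q[0],q[1],0]
def render(model,q,p,C):
    m=np.zeros(p['image'].shape[:2],np.uint8); S=np.zeros((m.shape[0]*3,m.shape[1]*3),np.uint8)
    for b in model:
        h=cv2.convexHull(((proj(W(b,q),p,C)+.5)*3*16).astype(np.int32))
        cv2.fillConvexPoly(S,h,255,shift=4)
    return cv2.resize(S,(m.shape[1],m.shape[0]),interpolation=cv2.INTER_AREA)/255.
def fit(model,q0,p,C,mask,d=.01):
    f=lambda v:(lambda m:np.abs(m-mask).sum()/mask.sum())(render(model,np.array(v)*[.1,.1,1],p,C))
    q0=np.array(q0)/[.1,.1,1]
    for k in(d,d/3):
        s=np.vstack([q0]+[q0+np.eye(3)[i]*[k*10,k*10,k*10][i] for i in range(3)])
        o=minimize(f,q0,method='Nelder-Mead',options=dict(initial_simplex=s,maxiter=120,xatol=1e-4,fatol=1e-5)); q0=o.x
    return q0*[.1,.1,1],o.fun
def back(uv,z,p,C):
    d=C[0].T@np.array([(uv[0]-p['cx'])/p['fx'],(uv[1]-p['cy'])/p['fy'],1]); o=-C[0].T@C[1]
    return o+d*(z-o[2])/d[2]
def masks(im):
    hsv=cv2.cvtColor(im,cv2.COLOR_RGB2HSV).astype(int)
    red=(hsv[...,1]>150)&((hsv[...,0]<8)|(hsv[...,0]>172))&(hsv[...,2]>110)
    grey=(hsv[...,1]<75)&(hsv[...,2]>75)
    return red,grey
def comps(m,mina):
    n,l,st,ce=cv2.connectedComponentsWithStats(m.astype(np.uint8)); return [(st[i,4],ce[i],l==i) for i in range(1,n) if st[i,4]>mina]
def rackq(q,X): return W(np.atleast_2d(X)/1000.,q)
E
python3 - <<'E'
from h import *
p=viewer.capture('top');C=cam(p);red,grey=masks(p['image'])
reds=comps(red,150); print([(a,c.round(1)) for a,c,_ in reds])
g=sorted(comps(grey,300),key=lambda t:np.hypot(*(t[1]-[317,222])))[0]; print(g[0],g[1])
x=back(g[1],.05,p,C);print(x)
# red boxes hide parts of rack? they only abut; fit rack on grey
q,e=fit(RACK,[x[0]-.02,x[1]-.0,.075],p,C,g[2].astype(float)); print('rack',q,np.degrees(q[2]),e)
for a,c,m in reds:
    x=back(c,.045,p,C); qb,e=fit(BOX,[x[0],x[1],-.2 if c[1]>255 else q[2]],p,C,m.astype(float)); d=W(np.r_[qb[:2]-q[:2],0],[0,0,-q[2]])
    print('box',qb,np.degrees(qb[2]-q[2]),e,'in rack',(d*1000).round(1))
E
```

```text
[(np.int32(507), array([344.5, 232.9])), (np.int32(516), array([267.1, 238.1])), (np.int32(545), array([305.2, 284.6]))]
1745 [318.9025788  224.40744986]
[0.64494375 0.00709654 0.05      ]
rack [0.62813323 0.00852189 0.05661081] 3.243560340709982 0.12402719253890669
box [ 0.6260923  -0.05345653  0.01695602] -2.272051911167131 0.049735081409289554 in rack [ -5.5 -61.8   0. ]
box [0.61586052 0.13159209 0.06496663] 0.4787533304031006 0.05834473324213406 in rack [ -5.3 123.6   0. ]
box [ 0.50464479  0.04154222 -0.25633175] -17.930287958514167 0.08154704083468249 in rack [-121.4   40.     0. ]
```

```bash
cat >> h.py <<'E'
from scipy.spatial.transform import Rotation as Ro
def go(pos,yaw_deg,s=None):
    s=s or r.sense(); R=np.array(s['ee_rot']); y=np.radians(yaw_deg)
    c,sn=np.cos(y),np.sin(y); T=np.array([[0,-sn,c],[0,c,sn],[-1,0,0]])
    d=R.T@(np.array(pos)-s['tcp_pos']); a=Ro.from_matrix(R.T@T).as_rotvec()
    print('t',(d/.75).round(4),'a',(a/np.pi).round(4),'dist',np.linalg.norm(d).round(4),'deg',np.degrees(np.linalg.norm(a)).round(2))
E
python3 - <<'E'
from h import *
p=viewer.capture('wrist'); print(np.array(p['mount']).round(3),p['fx'])
go([.47,.02,.32],4)
E
```

```text
[[-0.001 -0.296  0.955 -0.142]
 [ 1.    -0.001  0.     0.   ]
 [ 0.001  0.955  0.296 -0.081]
 [ 0.     0.     0.     1.   ]] 399.60901967657145
t [-0.1046  0.6234  0.591 ] a [0.0999 0.     0.    ] dist 0.649 deg 17.99
```

>>> play_rows --commands '[{"fingers": 1,"tx": -0.026,"ty": 0.156,"tz": 0.148,"ax": 0,"ay": 0,"az": 0},{"fingers": 1,"tx": -0.026,"ty": 0.156,"tz": 0.148,"ax": 0,"ay": 0,"az": 0},{"fingers": 1,"tx": -0.026,"ty": 0.156,"tz": 0.148,"ax": 0,"ay": 0,"az": 0},{"fingers": 1,"tx": -0.026,"ty": 0.156,"tz": 0.148,"ax": 0,"ay": 0,"az": 0},{"fingers": 1,"tx": -0.026,"ty": 0.156,"tz": 0.148,"ax": 0,"ay": 0,"az": 0}]'

```text
time_s: 1.32
tcp_pos: [0.2947, -0.4254, 0.2628]
ee_rot: [[0.003, -0.379, 0.925], [-0.001, 0.925, 0.379], [-1.0, -0.002, 0.002]]
wrist_force: [-0.4, -0.5, 0.2]
gripper_width: 0.713
```

>>> play_rows --commands '[{"fingers": 1,"tx": -0.026,"ty": 0.156,"tz": 0.148,"ax": 0,"ay": 0,"az": 0},{"fingers": 1,"tx": -0.026,"ty": 0.156,"tz": 0.148,"ax": 0,"ay": 0,"az": 0},{"fingers": 1,"tx": -0.026,"ty": 0.156,"tz": 0.148,"ax": 0,"ay": 0,"az": 0},{"fingers": 1,"tx": -0.026,"ty": 0.156,"tz": 0.148,"ax": 0,"ay": 0,"az": 0},{"fingers": 1,"tx": -0.026,"ty": 0.156,"tz": 0.148,"ax": 0,"ay": 0,"az": 0}]'

```text
time_s: 1.73
tcp_pos: [0.3543, -0.2756, 0.2821]
ee_rot: [[0.004, -0.381, 0.925], [-0.0, 0.925, 0.381], [-1.0, -0.002, 0.003]]
wrist_force: [-0.8, -0.3, -0.7]
gripper_width: 0.322
```

>>> play_rows --commands '[{"fingers": 1,"tx": -0.026,"ty": 0.156,"tz": 0.148,"ax": 0,"ay": 0,"az": 0},{"fingers": 1,"tx": -0.026,"ty": 0.156,"tz": 0.148,"ax": 0,"ay": 0,"az": 0},{"fingers": 1,"tx": -0.026,"ty": 0.156,"tz": 0.148,"ax": 0,"ay": 0,"az": 0},{"fingers": 1,"tx": -0.026,"ty": 0.156,"tz": 0.148,"ax": 0,"ay": 0,"az": 0},{"fingers": 1,"tx": -0.026,"ty": 0.156,"tz": 0.148,"ax": 0,"ay": 0,"az": 0}]'

```text
time_s: 2.15
tcp_pos: [0.4139, -0.1255, 0.3013]
ee_rot: [[0.004, -0.381, 0.925], [0.0, 0.925, 0.381], [-1.0, -0.001, 0.004]]
wrist_force: [-0.3, 0.7, -0.1]
gripper_width: 0.018
```

>>> play_rows --commands '[{"fingers": 1,"tx": -0.026,"ty": 0.156,"tz": 0.148,"ax": 0.1,"ay": 0,"az": 0},{"fingers": 1,"tx": -0.026,"ty": 0.156,"tz": 0.148,"ax": 0.1,"ay": 0,"az": 0},{"fingers": 1,"tx": -0.026,"ty": 0.156,"tz": 0.148,"ax": 0.1,"ay": 0,"az": 0},{"fingers": 1,"tx": -0.026,"ty": 0.156,"tz": 0.148,"ax": 0.1,"ay": 0,"az": 0},{"fingers": 1,"tx": -0.026,"ty": 0.156,"tz": 0.148,"ax": 0.1,"ay": 0,"az": 0}]'

```text
time_s: 2.57
tcp_pos: [0.4729, 0.0244, 0.3201]
ee_rot: [[0.003, -0.073, 0.997], [0.001, 0.997, 0.073], [-1.0, 0.001, 0.003]]
wrist_force: [0.2, -0.7, 0.4]
gripper_width: 0.006
```

```bash
cat > look.py <<'E'
from h import *
import sys
s=r.sense(); p=viewer.capture('wrist'); C=cam(p,s); red,grey=masks(p['image'])
np.save('pics/last.npy',p['image'])
q0=np.array([.628,.0085,.07])
im=p['image'][:,:,::-1].copy()
reds=comps(red,600)
e0=proj(rackq(q0,[0,0,30]),p,C)[0]
# clear mask to near the rack
near=cv2.dilate((render([box(-45,52,-172,172,0,65)],q0,p,C)>.5).astype(np.uint8),np.ones((9,9)))>0
g=(grey&near).astype(float)
if g.sum()>500:
    q,e=fit(RACK,q0,p,C,g); print('rack',q.round(4),np.degrees(q[2]).round(2),'err',round(e,3),'px',g.sum())
else: q=q0
for a,c,m in reds:
    x=back(c,.03,p,C); 
    if not(.3<x[0]<.75): continue
    qb,e=min((fit(BOX,[x[0],x[1],yy],p,C,m.astype(float)) for yy in(-.25,.07)),key=lambda t:t[1]); d=W(np.r_[qb[:2]-q[:2],0],[0,0,-q[2]])
    print('box',qb.round(4),'rel deg',np.degrees(qb[2]-q[2]).round(1),'err',e.round(3),'in rack',(d*1000).round(1)[0:2],c.round())
    for b in [W(b,qb) for b in BOX]: cv2.polylines(im,[cv2.convexHull(proj(b,p,C).astype(np.int32))],1,(0,255,0),1)
for b in RACK: cv2.polylines(im,[cv2.convexHull(proj(W(b,q),p,C).astype(np.int32))],1,(255,255,0),1)
cv2.imwrite(sys.argv[1],im)
E
python3 look.py pics/w1.png
```

```text
rack [0.6479 0.0064 0.0721] 4.13 err 0.561 px 12719.0
box [ 0.504   0.0399 -0.2311] rel deg -17.4 err 0.044 in rack [-141.1   43.7] [327. 222.]
box [ 0.6219 -0.0595 -0.2985] rel deg -21.2 err 1.6 in rack [-30.7 -63.9] [241. 296.]
box [0.6047 0.1337 0.5716] rel deg 28.6 err 1.951 in rack [-33.9 130. ] [393. 297.]
```

View pics/w1.png

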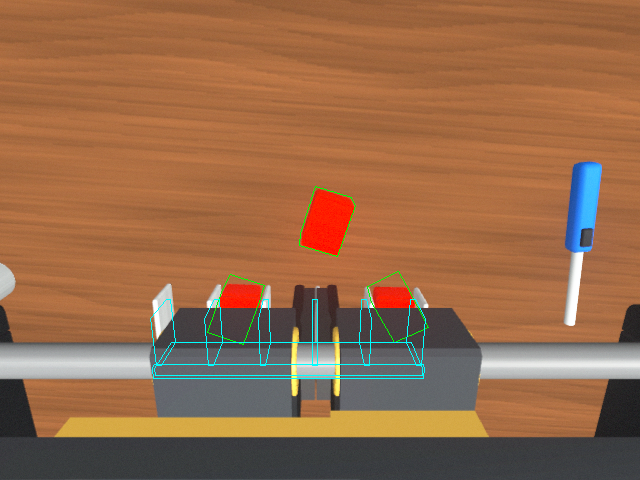

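The gripper hides everything below row ~300. The loose box shows at (327,222) and agrees with the top camera. I'll move forward to see the rack.

>>> play_rows --commands '[{"fingers": 1,"tx": 0,"ty": 0,"tz": 0.14,"ax": 0,"ay": 0,"az": 0},{"fingers": 1,"tx": 0,"ty": 0,"tz": 0.14,"ax": 0,"ay": 0,"az": 0},{"fingers": 1,"tx": 0,"ty": 0,"tz": 0.14,"ax": 0,"ay": 0,"az": 0}]'

```text
time_s: 2.87
tcp_pos: [0.578, 0.0272, 0.3186]
ee_rot: [[0.0, -0.069, 0.998], [-0.001, 0.998, 0.069], [-1.0, -0.001, -0.0]]
wrist_force: [0.4, 0.9, 0.1]
gripper_width: 0.006
```

>>> play_rows --commands '[{"fingers": 1,"tx": 0,"ty": 0,"tz": 0.14,"ax": 0,"ay": 0,"az": 0},{"fingers": 1,"tx": 0,"ty": 0,"tz": 0.14,"ax": 0,"ay": 0,"az": 0},{"fingers": 1,"tx": 0,"ty": 0,"tz": 0.14,"ax": 0,"ay": 0,"az": 0},{"fingers": 1,"tx": 0,"ty": 0,"tz": 0.14,"ax": 0,"ay": 0,"az": 0}]'

```text
time_s: 3.2
tcp_pos: [0.6832, 0.0339, 0.3157]
ee_rot: [[-0.004, -0.068, 0.998], [-0.001, 0.998, 0.068], [-1.0, -0.001, -0.004]]
wrist_force: [0.2, -0.3, -1.5]
gripper_width: 0.002
```

```bash
sed -i 's/q0=np.array(\[.628,.0085,.07\])/q0=np.array([.635,.0085,.07])/' look.py; python3 look.py pics/w2.png
```

```text
rack [0.627  0.0072 0.0555] 3.18 err 0.146 px 9755.0
box [ 0.504   0.0404 -0.2342] rel deg -16.6 err 0.021 in rack [-120.9   40. ] [332.  24.]
box [ 0.6266 -0.0544  0.0241] rel deg -1.8 err 0.065 in rack [ -3.8 -61.5] [233. 137.]
box [0.6169 0.1284 0.0604] rel deg 0.3 err 0.128 in rack [ -3.4 121.5] [412. 139.]
```

View pics/w2.png

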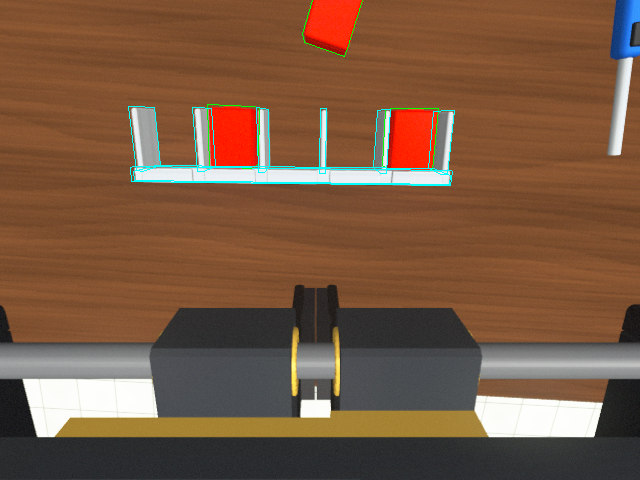

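The wrist view agrees with the top camera to about 1 mm: rack at (0.627, 0.007), 3.2°. The rail is at rows 168–184, and gap 3 lies between the dividers at columns 262 and 323. Next I go above rail 1.

```bash
cat >> h.py <<'E'
Q=np.array([.6275,.0075,.0558]); YAW=3.2
def rk(x,y,z,**k): P=rackq(Q,[x,y,z])[0]; print(P.round(4),end=' '); go(P,YAW,**k)
def where():
    s=r.sense(); d=W(np.r_[s['tcp_pos'][:2]-Q[:2],0],[0,0,-Q[2]]); print('t',s['time_s'],'rack mm',(d*1000).round(1)[:2],'tip z',round(s['tcp_pos'][2]*1000-19,1),'yaw',np.degrees(np.arctan2(s['ee_rot'][1][2],s['ee_rot'][0][2])).round(2),'F',np.round(s['wrist_force'],1))
E
python3 -c "
from h import *
where(); rk(32,124,100)"
```

```text
t 3.25 rack mm [55.1 23.3] tip z 297.6 yaw 3.88 F [ 0.3 -0.6 -0.6]
[0.6525 0.1331 0.1   ] t [ 0.2888  0.1348 -0.028 ] a [ 0.0038 -0.0013  0.0002] dist 0.2399 deg 0.72
```

>>> play_rows --commands '[{"fingers": 1,"tx": 0.144,"ty": 0.067,"tz": -0.014,"ax": 0,"ay": 0,"az": 0},{"fingers": 1,"tx": 0.144,"ty": 0.067,"tz": -0.014,"ax": 0,"ay": 0,"az": 0},{"fingers": 1,"tx": 0.144,"ty": 0.067,"tz": -0.014,"ax": 0,"ay": 0,"az": 0},{"fingers": 1,"tx": 0.144,"ty": 0.067,"tz": -0.014,"ax": 0,"ay": 0,"az": 0}]'

```text
time_s: 3.58
tcp_pos: [0.6601, 0.085, 0.2038]
ee_rot: [[-0.015, -0.07, 0.997], [-0.002, 0.998, 0.07], [-1.0, -0.001, -0.015]]
wrist_force: [-0.1, -0.7, -2.1]
gripper_width: 0.003
```

>>> play_rows --commands '[{"fingers": 1,"tx": 0.144,"ty": 0.067,"tz": -0.014,"ax": 0.004,"ay": 0,"az": 0},{"fingers": 1,"tx": 0.144,"ty": 0.067,"tz": -0.014,"ax": 0.004,"ay": 0,"az": 0},{"fingers": 1,"tx": 0.144,"ty": 0.067,"tz": -0.014,"ax": 0.004,"ay": 0,"az": 0},{"fingers": 1,"tx": 0.144,"ty": 0.067,"tz": -0.014,"ax": 0.004,"ay": 0,"az": 0},{"fingers": 1,"tx": 0.144,"ty": 0.067,"tz": -0.014,"ax": 0.004,"ay": 0,"az": 0}]'

```text
time_s: 4.0
tcp_pos: [0.6515, 0.1333, 0.1037]
ee_rot: [[-0.002, -0.058, 0.998], [-0.002, 0.998, 0.058], [-1.0, -0.002, -0.002]]
wrist_force: [0.2, -0.4, 0.8]
gripper_width: 0.004
```

```bash
python3 -c "
from h import *
where(); rk(32,124,83)"
```

```text
t 4.0 rack mm [ 31.  124.3] tip z 84.7 yaw 3.35 F [ 0.2 -0.4  0.8]
[0.6525 0.1331 0.083 ] t [ 0.0277 -0.0004  0.0013] a [ 0.0008 -0.0005  0.0005] dist 0.0208 deg 0.2
```

>>> play_rows --commands '[{"fingers": 1,"tx": 0.008,"ty": 0,"tz": 0.001,"ax": 0,"ay": 0,"az": 0},{"fingers": 1,"tx": 0.014,"ty": 0,"tz": 0.001,"ax": 0,"ay": 0,"az": 0},{"fingers": 1,"tx": 0.014,"ty": 0,"tz": 0.001,"ax": 0,"ay": 0,"az": 0},{"fingers": 1,"tx": 0.014,"ty": 0,"tz": 0.001,"ax": 0,"ay": 0,"az": 0}]'

```text
time_s: 4.33
tcp_pos: [0.6535, 0.1335, 0.0943]
ee_rot: [[0.002, -0.056, 0.998], [0.001, 0.998, 0.056], [-1.0, 0.001, 0.002]]
wrist_force: [0.1, -0.5, 1.0]
gripper_width: 0.005
```

```bash
python3 -c "
from h import *
where(); rk(32,124,82)"
```

```text
t 4.3333 rack mm [ 33.  124.4] tip z 75.3 yaw 3.22 F [ 0.1 -0.5  1. ]
[0.6525 0.1331 0.082 ] t [ 0.0165 -0.0005 -0.0013] a [ 0.0001  0.0006 -0.0002] dist 0.0124 deg 0.12
```

>>> play_rows --commands '[{"fingers": 1,"tx": 0.007,"ty": 0,"tz": -0.001,"ax": 0,"ay": 0,"az": 0},{"fingers": 1,"tx": 0.012,"ty": 0,"tz": -0.001,"ax": 0,"ay": 0,"az": 0},{"fingers": 1,"tx": 0.014,"ty": 0,"tz": -0.001,"ax": 0,"ay": 0,"az": 0},{"fingers": 1,"tx": 0.014,"ty": 0,"tz": -0.001,"ax": 0,"ay": 0,"az": 0}]'

```text
time_s: 4.67
tcp_pos: [0.6519, 0.134, 0.0825]
ee_rot: [[-0.0, -0.057, 0.998], [-0.0, 0.998, 0.057], [-1.0, -0.0, -0.0]]
wrist_force: [-2.1, -0.1, 1.7]
gripper_width: 0.008
```

>>> play_rows --commands '[{"fingers": 1,"tx": 0.0015,"ty": 0,"tz": 0,"ax": 0,"ay": 0,"az": 0},{"fingers": 1,"tx": 0.0015,"ty": 0,"tz": 0,"ax": 0,"ay": 0,"az": 0},{"fingers": 1,"tx": 0.0015,"ty": 0,"tz": 0,"ax": 0,"ay": 0,"az": 0}]'

```text
time_s: 4.92
tcp_pos: [0.6519, 0.134, 0.0825]
ee_rot: [[-0.0, -0.057, 0.998], [-0.001, 0.998, 0.057], [-1.0, -0.001, -0.0]]
wrist_force: [-2.8, -0.7, 5.3]
gripper_width: 0.004
```

Contact on rail 1: 5 N with the tip at z≈63 mm. Sliding along the rail now.

>>> play_rows --commands '[{"fingers": 1,"tx": 0,"ty": -0.01,"tz": 0,"ax": 0,"ay": 0,"az": 0},{"fingers": 1,"tx": 0,"ty": -0.02,"tz": 0,"ax": 0,"ay": 0,"az": 0},{"fingers": 1,"tx": 0,"ty": -0.03,"tz": 0,"ax": 0,"ay": 0,"az": 0},{"fingers": 1,"tx": 0,"ty": -0.04,"tz": 0,"ax": 0,"ay": 0,"az": 0},{"fingers": 1,"tx": 0,"ty": -0.05,"tz": 0,"ax": 0,"ay": 0,"az": 0}]'

```text
time_s: 5.33
tcp_pos: [0.6553, 0.0967, 0.0824]
ee_rot: [[0.003, -0.057, 0.998], [0.001, 0.998, 0.057], [-1.0, 0.001, 0.003]]
wrist_force: [-0.5, 5.0, 6.7]
gripper_width: 0.006
```

```bash
python3 -c "
from h import *
where()"
```

```text
t 5.3333 rack mm [32.7 87.5] tip z 63.4 yaw 3.28 F [-0.5  5.   6.7]
```

>>> play_rows --commands '[{"fingers": 1,"tx": 0,"ty": -0.01,"tz": 0,"ax": 0,"ay": 0,"az": 0},{"fingers": 1,"tx": 0,"ty": -0.02,"tz": 0,"ax": 0,"ay": 0,"az": 0},{"fingers": 1,"tx": 0,"ty": -0.03,"tz": 0,"ax": 0,"ay": 0,"az": 0},{"fingers": 1,"tx": 0,"ty": -0.04,"tz": 0,"ax": 0,"ay": 0,"az": 0},{"fingers": 1,"tx": 0,"ty": -0.05,"tz": 0,"ax": 0,"ay": 0,"az": 0}]'

```text
time_s: 5.75
tcp_pos: [0.6574, 0.059, 0.0825]
ee_rot: [[0.003, -0.057, 0.998], [0.001, 0.998, 0.057], [-1.0, 0.001, 0.003]]
wrist_force: [0.6, 3.7, 6.3]
gripper_width: 0.004
```

```bash
python3 -c "
from h import *
where()"
```

```text
t 5.75 rack mm [32.8 49.7] tip z 63.5 yaw 3.28 F [0.6 3.7 6.3]
```

>>> play_rows --commands '[{"fingers": 1,"tx": 0,"ty": -0.01,"tz": 0,"ax": 0,"ay": 0,"az": 0},{"fingers": 1,"tx": 0,"ty": -0.02,"tz": 0,"ax": 0,"ay": 0,"az": 0},{"fingers": 1,"tx": 0,"ty": -0.03,"tz": 0,"ax": 0,"ay": 0,"az": 0},{"fingers": 1,"tx": 0,"ty": -0.04,"tz": 0,"ax": 0,"ay": 0,"az": 0},{"fingers": 1,"tx": 0,"ty": -0.05,"tz": 0,"ax": 0,"ay": 0,"az": 0}]'

```text
time_s: 6.17
tcp_pos: [0.6595, 0.0215, 0.0825]
ee_rot: [[0.003, -0.057, 0.998], [0.001, 0.998, 0.057], [-1.0, 0.001, 0.003]]
wrist_force: [-0.5, 4.6, 6.9]
gripper_width: 0.005
```

>>> play_rows --commands '[{"fingers": 1,"tx": 0,"ty": -0.007,"tz": 0,"ax": 0,"ay": 0,"az": 0},{"fingers": 1,"tx": 0,"ty": -0.013,"tz": 0,"ax": 0,"ay": 0,"az": 0},{"fingers": 1,"tx": 0,"ty": -0.013,"tz": 0,"ax": 0,"ay": 0,"az": 0},{"fingers": 1,"tx": 0,"ty": -0.013,"tz": 0,"ax": 0,"ay": 0,"az": 0}]'

```text
time_s: 6.5
tcp_pos: [0.66, 0.011, 0.0825]
ee_rot: [[0.003, -0.057, 0.998], [-0.0, 0.998, 0.057], [-1.0, -0.0, 0.003]]
wrist_force: [0.8, 1.1, 5.8]
gripper_width: 0.007
```

```bash
python3 -c "
from h import *
where()"
```

```text
t 6.5 rack mm [32.7  1.7] tip z 63.5 yaw 3.25 F [0.8 1.1 5.8]
```

The rail is counted: 1, 2, 3 at rack y 124 → 1.7, with steady contact throughout. Now I lift and go to the box's left side.

>>> play_rows --commands '[{"fingers": 1,"tx": -0.02,"ty": 0,"tz": 0,"ax": 0,"ay": 0,"az": 0},{"fingers": 1,"tx": -0.07,"ty": 0,"tz": 0,"ax": 0,"ay": 0,"az": 0},{"fingers": 1,"tx": -0.07,"ty": 0,"tz": 0,"ax": 0,"ay": 0,"az": 0}]'

```text
time_s: 6.75
tcp_pos: [0.6619, 0.0108, 0.1396]
ee_rot: [[0.009, -0.058, 0.998], [-0.001, 0.998, 0.058], [-1.0, -0.001, 0.009]]
wrist_force: [1.5, 0.1, 2.0]
gripper_width: 0.005
```

```bash
python3 -c "
from h import *
where(); rk(-124,100,120)"
```

```text
t 6.75 rack mm [34.5  1.4] tip z 120.6 yaw 3.31 F [1.5 0.1 2. ]
[0.4981 0.1004 0.12  ] t [ 0.0241  0.1319 -0.2113] a [0.0006 0.0028 0.0004] dist 0.1877 deg 0.51
```

>>> play_rows --commands '[{"fingers": 1,"tx": 0.01,"ty": 0.132,"tz": -0.211,"ax": 0,"ay": 0,"az": 0},{"fingers": 1,"tx": 0.01,"ty": 0.132,"tz": -0.211,"ax": 0,"ay": 0,"az": 0},{"fingers": 1,"tx": 0.01,"ty": 0.132,"tz": -0.211,"ax": 0,"ay": 0,"az": 0},{"fingers": 1,"tx": 0.01,"ty": 0.132,"tz": -0.211,"ax": 0,"ay": 0,"az": 0},{"fingers": 1,"tx": 0.01,"ty": 0.132,"tz": -0.211,"ax": 0,"ay": 0,"az": 0}]'

```text
time_s: 7.17
tcp_pos: [0.4905, 0.101, 0.1252]
ee_rot: [[-0.005, -0.057, 0.998], [-0.002, 0.998, 0.057], [-1.0, -0.001, -0.005]]
wrist_force: [0.1, -0.1, -0.3]
gripper_width: 0.003
```

>>> play_rows --commands '[{"fingers": 1,"tx": 0,"ty": 0,"tz": 0,"ax": 0,"ay": 0,"az": 0},{"fingers": 1,"tx": 0,"ty": 0,"tz": 0,"ax": 0,"ay": 0,"az": 0},{"fingers": 1,"tx": 0,"ty": 0,"tz": 0,"ax": 0,"ay": 0,"az": 0}]'

```text
time_s: 7.42
tcp_pos: [0.4958, 0.1013, 0.1263]
ee_rot: [[-0.0, -0.057, 0.998], [-0.0, 0.998, 0.057], [-1.0, -0.0, -0.0]]
wrist_force: [-0.1, 0.1, 0.4]
gripper_width: 0.004
```

```bash
python3 -c "
from h import *
where(); rk(-124,100,31)"
```

```text
t 7.4167 rack mm [-126.3  101. ] tip z 107.3 yaw 3.26 F [-0.1  0.1  0.4]
[0.4981 0.1004 0.031 ] t [ 0.127  -0.0013  0.003 ] a [ 0.0003 -0.      0.0001] dist 0.0953 deg 0.06
```

>>> play_rows --commands '[{"fingers": 1,"tx": 0.05,"ty": 0,"tz": 0.003,"ax": 0,"ay": 0,"az": 0},{"fingers": 1,"tx": 0.1,"ty": 0,"tz": 0.003,"ax": 0,"ay": 0,"az": 0},{"fingers": 1,"tx": 0.126,"ty": 0,"tz": 0.003,"ax": 0,"ay": 0,"az": 0},{"fingers": 1,"tx": 0.126,"ty": 0,"tz": 0.003,"ax": 0,"ay": 0,"az": 0},{"fingers": 1,"tx": 0.126,"ty": 0,"tz": 0.003,"ax": 0,"ay": 0,"az": 0}]'

```text
time_s: 7.83
tcp_pos: [0.4981, 0.101, 0.0309]
ee_rot: [[-0.002, -0.056, 0.998], [-0.002, 0.998, 0.056], [-1.0, -0.002, -0.002]]
wrist_force: [-0.3, -0.3, 0.6]
gripper_width: 0.009
```

```bash
python3 look.py pics/w3.png;  python3 -c "
from h import *
where(); rk(-124,37,31)"
```

```text
box [ 0.504   0.039  -0.3776] rel deg -25.6 err 1.205 in rack [-128.6   39.6] [162. 289.]
box [ 0.648   0.0548 -1.5167] rel deg -90.9 err 1.0 in rack [16.2 45.3] [123. 396.]
t 7.8833 rack mm [-123.1  101.2] tip z 13.2 yaw 3.23 F [0.  0.5 0. ]
[0.5016 0.0375 0.031 ] t [ 0.0016 -0.0856 -0.0012] a [0.0002 0.0002 0.0001] dist 0.0642 deg 0.05
```

View pics/w3.png

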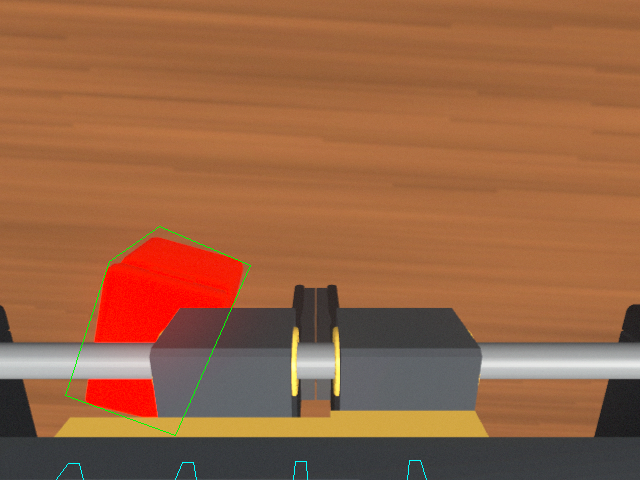

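The box is at about (165,330), right of the shut fingers (294–339) as seen in this view, with clear space between. I push it sideways (−y) at 5 mm per row.

>>> play_rows --commands '[{"fingers": 1,"tx": 0,"ty": -0.008,"tz": 0,"ax": 0,"ay": 0,"az": 0},{"fingers": 1,"tx": 0,"ty": -0.015,"tz": 0,"ax": 0,"ay": 0,"az": 0},{"fingers": 1,"tx": 0,"ty": -0.022,"tz": 0,"ax": 0,"ay": 0,"az": 0},{"fingers": 1,"tx": 0,"ty": -0.028,"tz": 0,"ax": 0,"ay": 0,"az": 0},{"fingers": 1,"tx": 0,"ty": -0.034,"tz": 0,"ax": 0,"ay": 0,"az": 0}]'

```text
time_s: 8.3
tcp_pos: [0.4994, 0.076, 0.0327]
ee_rot: [[0.001, -0.057, 0.998], [0.001, 0.998, 0.057], [-1.0, 0.001, 0.001]]
wrist_force: [0.4, -0.2, 0.4]
gripper_width: 0.009
```

>>> play_rows --commands '[{"fingers": 1,"tx": 0,"ty": -0.006,"tz": 0,"ax": 0,"ay": 0,"az": 0},{"fingers": 1,"tx": 0,"ty": -0.012,"tz": 0,"ax": 0,"ay": 0,"az": 0},{"fingers": 1,"tx": 0,"ty": -0.018,"tz": 0,"ax": 0,"ay": 0,"az": 0},{"fingers": 1,"tx": 0,"ty": -0.024,"tz": 0,"ax": 0,"ay": 0,"az": 0},{"fingers": 1,"tx": 0,"ty": -0.024,"tz": 0,"ax": 0,"ay": 0,"az": 0}]'

```text
time_s: 8.72
tcp_pos: [0.5, 0.0578, 0.0319]
ee_rot: [[-0.0, -0.056, 0.998], [-0.0, 0.998, 0.056], [-1.0, -0.0, -0.0]]
wrist_force: [-0.9, -0.3, 0.0]
gripper_width: 0.004
```

```bash
cat > tops.py <<'E'
from h import *
# fit the loose box in fixed cameras; report in rack frame, using only red comps near corridor
for n in ['top','scene']:
    p=viewer.capture(n);C=cam(p);red,_=masks(p['image'])
    for a,c,m in comps(red,80):
        x=back(c,.04,p,C); d=W(np.r_[x[:2]-Q[:2],0],[0,0,-Q[2]])*1000
        if abs(d[1])<50 or d[0]<-60:
            qb,e=min((fit(BOX,[x[0],x[1],yy],p,C,m.astype(float)) for yy in(-.2,.05)),key=lambda t:t[1]); d=W(np.r_[qb[:2]-Q[:2],0],[0,0,-Q[2]])*1000
            print(n,a,c.round(),'box rack',d[:2].round(1),'rel',np.degrees(qb[2]-Q[2]).round(1),'err',e.round(3))
E
python3 tops.py; python3 -c "
from h import *
where()"
```

```text
scene 486 [327. 217.] box rack [-121.2   23.3] rel -6.6 err 0.314
t 8.8167 rack mm [-124.4   57.8] tip z 12.8 yaw 3.25 F [0.7 0.7 0.3]
```

>>> play_rows --commands '[{"fingers": 1,"tx": 0,"ty": -0.006,"tz": 0,"ax": 0,"ay": 0,"az": 0},{"fingers": 1,"tx": 0,"ty": -0.012,"tz": 0,"ax": 0,"ay": 0,"az": 0},{"fingers": 1,"tx": 0,"ty": -0.018,"tz": 0,"ax": 0,"ay": 0,"az": 0},{"fingers": 1,"tx": 0,"ty": -0.024,"tz": 0,"ax": 0,"ay": 0,"az": 0},{"fingers": 1,"tx": 0,"ty": -0.028,"tz": 0,"ax": 0,"ay": 0,"az": 0}]'

```text
time_s: 9.23
tcp_pos: [0.5013, 0.037, 0.0319]
ee_rot: [[-0.0, -0.057, 0.998], [-0.0, 0.998, 0.057], [-1.0, -0.0, -0.0]]
wrist_force: [-0.4, 1.0, 0.1]
gripper_width: 0.005
```

>>> play_rows --commands '[{"fingers": 1,"tx": 0,"ty": 0,"tz": 0,"ax": 0,"ay": 0,"az": 0},{"fingers": 1,"tx": 0,"ty": 0,"tz": 0,"ax": 0,"ay": 0,"az": 0}]'

```text
time_s: 9.4
tcp_pos: [0.5013, 0.0373, 0.0319]
ee_rot: [[-0.0, -0.056, 0.998], [-0.0, 0.998, 0.056], [-1.0, -0.0, -0.0]]
wrist_force: [0.1, 0.2, -0.8]
gripper_width: -0.001
```

```bash
python3 tops.py; python3 -c "
from h import *
where()"
```

```text
scene 516 [319. 219.] box rack [-117.     3.5] rel -1.8 err 0.279
t 9.5 rack mm [-124.3   37.1] tip z 12.9 yaw 3.27 F [-0.9 -0.2 -0. ]
```

>>> play_rows --commands '[{"fingers": 1,"tx": 0,"ty": 0.02,"tz": 0,"ax": 0,"ay": 0,"az": 0},{"fingers": 1,"tx": 0,"ty": 0.05,"tz": 0,"ax": 0,"ay": 0,"az": 0},{"fingers": 1,"tx": 0,"ty": 0.05,"tz": -0.05,"ax": 0,"ay": 0,"az": 0},{"fingers": 1,"tx": 0,"ty": 0.05,"tz": -0.1,"ax": 0,"ay": 0,"az": 0},{"fingers": 1,"tx": 0,"ty": 0.05,"tz": -0.1,"ax": 0,"ay": 0,"az": 0}]'

```text
time_s: 9.92
tcp_pos: [0.4152, 0.0676, 0.0306]
ee_rot: [[-0.011, -0.056, 0.998], [-0.005, 0.998, 0.056], [-1.0, -0.004, -0.011]]
wrist_force: [-1.6, -0.7, 0.5]
gripper_width: 0.003
```

```bash
python3 tops.py; python3 -c "
from h import *
where(); rk(-185,0,31)
p=viewer.capture('top'); cv2.imwrite('pics/top1.png',cv2.resize(p['image'][150:390,180:460,::-1],None,fx=2.5,fy=2.5))"
```

```text
top 539 [321. 281.] box rack [-114.2    4. ] rel 1.8 err 0.081
scene 638 [319. 217.] box rack [-119.1    3.1] rel 1.0 err 0.058
t 10.0167 rack mm [-200.7   74.4] tip z 13.1 yaw 3.38 F [ 1.3 -0.   0.4]
[ 0.4428 -0.0028  0.031 ] t [ 0.0015 -0.0993  0.0206] a [ 0.001  -0.0002  0.0002] dist 0.0761 deg 0.18
```

View pics/top1.png

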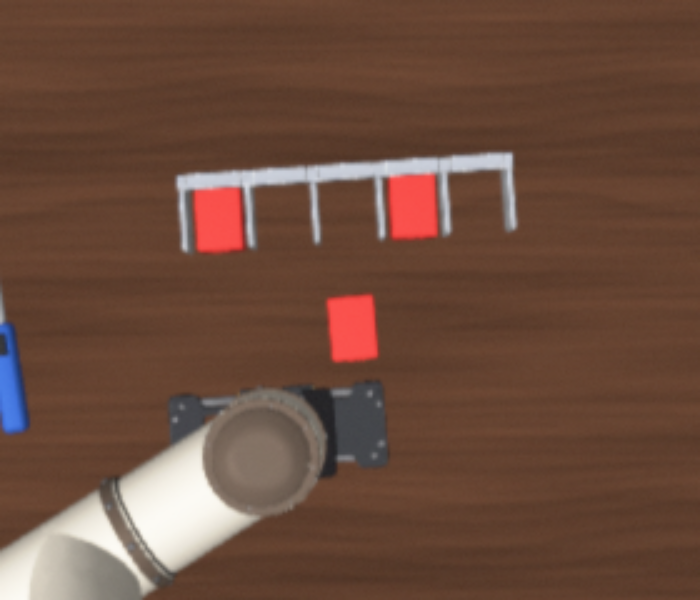

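Top crop: the box is at (353,328), now aligned with the rack (about 1–2°) and within about 3 mm of the gap axis. I go behind it with the fingers slightly parted for a wide flat face.

>>> play_rows --commands '[{"fingers": 0.72,"tx": 0,"ty": -0.05,"tz": 0,"ax": 0,"ay": 0,"az": 0},{"fingers": 0.72,"tx": 0,"ty": -0.097,"tz": 0,"ax": 0,"ay": 0,"az": 0},{"fingers": 0.72,"tx": 0,"ty": -0.097,"tz": 0.01,"ax": 0.001,"ay": 0,"az": 0},{"fingers": 0.72,"tx": 0,"ty": -0.097,"tz": 0.014,"ax": 0.001,"ay": 0,"az": 0},{"fingers": 0.72,"tx": 0,"ty": -0.097,"tz": 0.014,"ax": 0.001,"ay": 0,"az": 0}]'

```text
time_s: 10.48
tcp_pos: [0.4412, -0.001, 0.0321]
ee_rot: [[0.002, -0.053, 0.999], [0.001, 0.999, 0.053], [-1.0, 0.0, 0.002]]
wrist_force: [-0.9, 0.4, -0.3]
gripper_width: 0.134
```

```bash
python3 -c "
from h import *
where(); rk(-100,0,31)"
```

```text
t 10.4833 rack mm [-186.5    1.9] tip z 13.1 yaw 3.04 F [-0.9  0.4 -0.3]
[0.5277 0.0019 0.031 ] t [ 0.0018 -0.0023  0.1153] a [-0.0009  0.0008 -0.0002] dist 0.0865 deg 0.21
```

>>> play_rows --commands '[{"fingers": 0.72,"tx": 0,"ty": 0,"tz": 0.012,"ax": 0,"ay": 0,"az": 0},{"fingers": 0.72,"tx": 0,"ty": 0,"tz": 0.022,"ax": 0,"ay": 0,"az": 0},{"fingers": 0.72,"tx": 0,"ty": 0,"tz": 0.03,"ax": 0,"ay": 0,"az": 0},{"fingers": 0.72,"tx": 0,"ty": 0,"tz": 0.036,"ax": 0,"ay": 0,"az": 0},{"fingers": 0.72,"tx": 0,"ty": 0,"tz": 0.042,"ax": 0,"ay": 0,"az": 0}]'

```text
time_s: 10.9
tcp_pos: [0.4711, 0.0009, 0.0319]
ee_rot: [[0.0, -0.055, 0.999], [0.0, 0.999, 0.055], [-1.0, 0.0, 0.0]]
wrist_force: [-0.4, 0.3, -0.1]
gripper_width: 0.138
```

>>> play_rows --commands '[{"fingers": 0.72,"tx": 0,"ty": 0,"tz": 0.006,"ax": 0,"ay": 0,"az": 0},{"fingers": 0.72,"tx": 0,"ty": 0,"tz": 0.012,"ax": 0,"ay": 0,"az": 0},{"fingers": 0.72,"tx": 0,"ty": 0,"tz": 0.018,"ax": 0,"ay": 0,"az": 0},{"fingers": 0.72,"tx": 0,"ty": 0,"tz": 0.024,"ax": 0,"ay": 0,"az": 0},{"fingers": 0.72,"tx": 0,"ty": 0,"tz": 0.03,"ax": 0,"ay": 0,"az": 0}]'

```text
time_s: 11.32
tcp_pos: [0.4932, 0.0016, 0.0319]
ee_rot: [[-0.0, -0.054, 0.999], [-0.0, 0.999, 0.054], [-1.0, -0.0, -0.0]]
wrist_force: [-0.3, -0.6, -0.2]
gripper_width: 0.14
```

>>> play_rows --commands '[{"fingers": 0.72,"tx": 0,"ty": 0,"tz": 0.006,"ax": 0,"ay": 0,"az": 0},{"fingers": 0.72,"tx": 0,"ty": 0,"tz": 0.012,"ax": 0,"ay": 0,"az": 0},{"fingers": 0.72,"tx": 0,"ty": 0,"tz": 0.018,"ax": 0,"ay": 0,"az": 0},{"fingers": 0.72,"tx": 0,"ty": 0,"tz": 0.024,"ax": 0,"ay": 0,"az": 0},{"fingers": 0.72,"tx": 0,"ty": 0,"tz": 0.024,"ax": 0,"ay": 0,"az": 0}]'

```text
time_s: 11.73
tcp_pos: [0.5121, 0.0028, 0.032]
ee_rot: [[0.001, -0.054, 0.999], [0.0, 0.999, 0.054], [-1.0, 0.0, 0.001]]
wrist_force: [0.6, 0.0, 0.3]
gripper_width: 0.141
```

```bash
python3 tops.py; python3 -c "
from h import *
where()
p=viewer.capture('top'); cv2.imwrite('pics/top2.png',cv2.resize(p['image'][180:320,200:420,::-1],None,fx=3.6,fy=3.6,interpolation=cv2.INTER_CUBIC))"
```

```text
top 169 [319. 254.] box rack [-53.8   2.1] rel -42.8 err 1.92
scene 615 [324. 229.] box rack [-77.8   2.4] rel -2.9 err 0.111
t 11.8333 rack mm [-116.5    1.6] tip z 12.9 yaw 3.08 F [-0.1  0.3  0.8]
```

View pics/top2.png

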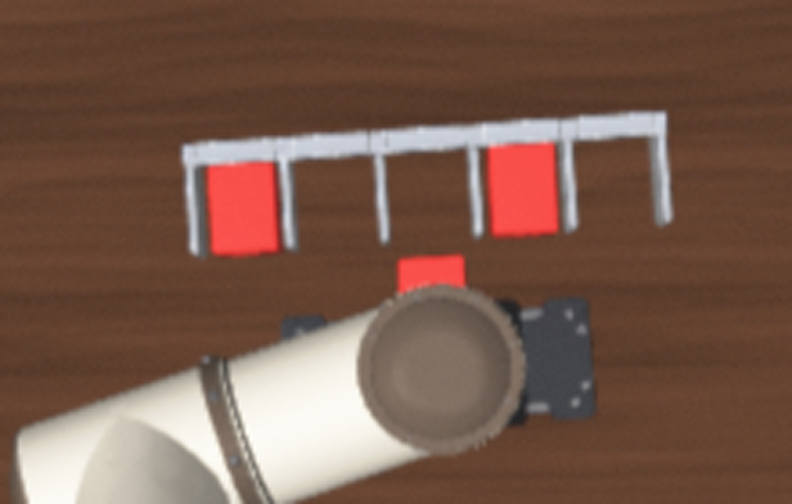

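The box's front corners, at (398,260) and (465,256), sit centred between the dividers at 385 and 478. I keep pushing straight in.

>>> play_rows --commands '[{"fingers": 0.72,"tx": 0,"ty": 0,"tz": 0.006,"ax": 0,"ay": 0,"az": 0},{"fingers": 0.72,"tx": 0,"ty": 0,"tz": 0.012,"ax": 0,"ay": 0,"az": 0},{"fingers": 0.72,"tx": 0,"ty": 0,"tz": 0.018,"ax": 0,"ay": 0,"az": 0},{"fingers": 0.72,"tx": 0,"ty": 0,"tz": 0.024,"ax": 0,"ay": 0,"az": 0},{"fingers": 0.72,"tx": 0,"ty": 0,"tz": 0.03,"ax": 0,"ay": 0,"az": 0}]'

```text
time_s: 12.3
tcp_pos: [0.5338, 0.0039, 0.032]
ee_rot: [[-0.0, -0.054, 0.999], [0.0, 0.999, 0.054], [-1.0, 0.0, -0.0]]
wrist_force: [-0.9, -0.4, 0.7]
gripper_width: 0.141
```

>>> play_rows --commands '[{"fingers": 0.72,"tx": 0,"ty": 0,"tz": 0.006,"ax": 0,"ay": 0,"az": 0},{"fingers": 0.72,"tx": 0,"ty": 0,"tz": 0.012,"ax": 0,"ay": 0,"az": 0},{"fingers": 0.72,"tx": 0,"ty": 0,"tz": 0.018,"ax": 0,"ay": 0,"az": 0},{"fingers": 0.72,"tx": 0,"ty": 0,"tz": 0.024,"ax": 0,"ay": 0,"az": 0},{"fingers": 0.72,"tx": 0,"ty": 0,"tz": 0.03,"ax": 0,"ay": 0,"az": 0}]'

```text
time_s: 12.72
tcp_pos: [0.5562, 0.005, 0.0319]
ee_rot: [[-0.0, -0.054, 0.999], [0.0, 0.999, 0.054], [-1.0, 0.0, -0.0]]
wrist_force: [-0.9, 0.0, 0.5]
gripper_width: 0.138
```

```bash
python3 tops.py; python3 -c "
from h import *
where()"
```

```text
scene 481 [330. 242.] box rack [-39.4   2.5] rel -8.7 err 0.42
t 12.8167 rack mm [-70.6   1.6] tip z 12.9 yaw 3.09 F [-0.9  0.4  0.4]
```

>>> play_rows --commands '[{"fingers": 0.72,"tx": 0,"ty": 0,"tz": 0.006,"ax": 0,"ay": 0,"az": 0},{"fingers": 0.72,"tx": 0,"ty": 0,"tz": 0.012,"ax": 0,"ay": 0,"az": 0},{"fingers": 0.72,"tx": 0,"ty": 0,"tz": 0.018,"ax": 0,"ay": 0,"az": 0},{"fingers": 0.72,"tx": 0,"ty": 0,"tz": 0.024,"ax": 0,"ay": 0,"az": 0},{"fingers": 0.72,"tx": 0,"ty": 0,"tz": 0.03,"ax": 0,"ay": 0,"az": 0}]'

```text
time_s: 13.23
tcp_pos: [0.5787, 0.0063, 0.0319]
ee_rot: [[0.0, -0.054, 0.999], [0.0, 0.999, 0.054], [-1.0, 0.0, 0.0]]
wrist_force: [-0.4, -0.1, 0.4]
gripper_width: 0.139
```

>>> play_rows --commands '[{"fingers": 0.72,"tx": 0,"ty": 0,"tz": 0.002,"ax": 0,"ay": 0,"az": 0},{"fingers": 0.72,"tx": 0,"ty": 0,"tz": 0.004,"ax": 0,"ay": 0,"az": 0},{"fingers": 0.72,"tx": 0,"ty": 0,"tz": 0.006,"ax": 0,"ay": 0,"az": 0},{"fingers": 0.72,"tx": 0,"ty": 0,"tz": 0.007,"ax": 0,"ay": 0,"az": 0}]'

```text
time_s: 13.57
tcp_pos: [0.5836, 0.0065, 0.0319]
ee_rot: [[0.0, -0.054, 0.999], [-0.0, 0.999, 0.054], [-1.0, -0.0, 0.0]]
wrist_force: [-0.3, -1.0, 0.5]
gripper_width: 0.139
```

```bash
python3 tops.py; python3 -c "
from h import *
where()"
```

```text
scene 306 [332. 246.] box rack [-35.7   7.6] rel -21.0 err 1.151
t 13.6667 rack mm [-43.8   1.5] tip z 12.9 yaw 3.09 F [-0.1  0.6 -0.8]
```

Not at the wall yet, so I go on in 1 mm steps while watching the force.

>>> play_rows --commands '[{"fingers": 0.72,"tx": 0,"ty": 0,"tz": 0.001,"ax": 0,"ay": 0,"az": 0},{"fingers": 0.72,"tx": 0,"ty": 0,"tz": 0.002,"ax": 0,"ay": 0,"az": 0},{"fingers": 0.72,"tx": 0,"ty": 0,"tz": 0.003,"ax": 0,"ay": 0,"az": 0},{"fingers": 0.72,"tx": 0,"ty": 0,"tz": 0.003,"ax": 0,"ay": 0,"az": 0}]'

```text
time_s: 14.0
tcp_pos: [0.5858, 0.0067, 0.032]
ee_rot: [[0.0, -0.054, 0.999], [0.0, 0.999, 0.054], [-1.0, 0.0, 0.0]]
wrist_force: [0.4, 0.2, 0.1]
gripper_width: 0.133
```

>>> play_rows --commands '[{"fingers": 0.72,"tx": 0,"ty": 0,"tz": 0.001,"ax": 0,"ay": 0,"az": 0},{"fingers": 0.72,"tx": 0,"ty": 0,"tz": 0.002,"ax": 0,"ay": 0,"az": 0},{"fingers": 0.72,"tx": 0,"ty": 0,"tz": 0.002,"ax": 0,"ay": 0,"az": 0}]'

```text
time_s: 14.25
tcp_pos: [0.5862, 0.0065, 0.0318]
ee_rot: [[-0.002, -0.054, 0.999], [-0.0, 0.999, 0.054], [-1.0, -0.0, -0.002]]
wrist_force: [-2.6, 0.6, 2.2]
gripper_width: 0.141
```

>>> play_rows --commands '[{"fingers": 0.72,"tx": 0,"ty": 0,"tz": 0.001,"ax": 0,"ay": 0,"az": 0},{"fingers": 0.72,"tx": 0,"ty": 0,"tz": 0.002,"ax": 0,"ay": 0,"az": 0},{"fingers": 0.72,"tx": 0,"ty": 0,"tz": 0.002,"ax": 0,"ay": 0,"az": 0}]'

```text
time_s: 14.5
tcp_pos: [0.5863, 0.0064, 0.0316]
ee_rot: [[-0.005, -0.053, 0.999], [-0.001, 0.999, 0.053], [-1.0, -0.001, -0.005]]
wrist_force: [-6.2, 0.7, 3.6]
gripper_width: 0.135
```

The motion stopped dead at 6 N, so the box is against the wall. I back off, lift, and check from above.

>>> play_rows --commands '[{"fingers": 0.72,"tx": 0,"ty": 0,"tz": -0.02,"ax": 0,"ay": 0,"az": 0},{"fingers": 0.72,"tx": 0,"ty": 0,"tz": -0.06,"ax": 0,"ay": 0,"az": 0},{"fingers": 0.72,"tx": 0,"ty": 0,"tz": -0.06,"ax": 0,"ay": 0,"az": 0}]'

```text
time_s: 14.75
tcp_pos: [0.5386, 0.0036, 0.0311]
ee_rot: [[-0.005, -0.052, 0.999], [-0.0, 0.999, 0.052], [-1.0, -0.0, -0.005]]
wrist_force: [-1.6, -0.8, -1.4]
gripper_width: 0.144
```

>>> play_rows --commands '[{"fingers": 0.72,"tx": -0.25,"ty": 0,"tz": 0,"ax": 0,"ay": 0,"az": 0},{"fingers": 0.72,"tx": -0.25,"ty": 0,"tz": 0,"ax": 0,"ay": 0,"az": 0},{"fingers": 0.72,"tx": -0.25,"ty": 0,"tz": 0,"ax": 0,"ay": 0,"az": 0},{"fingers": 0.72,"tx": -0.25,"ty": 0,"tz": 0,"ax": 0,"ay": 0,"az": 0},{"fingers": 0.72,"tx": -0.25,"ty": 0,"tz": 0,"ax": 0,"ay": 0,"az": 0}]'

```text
time_s: 15.17
tcp_pos: [0.5467, 0.0047, 0.2258]
ee_rot: [[0.011, -0.055, 0.998], [0.001, 0.998, 0.055], [-1.0, 0.001, 0.011]]
wrist_force: [-0.1, 0.5, 0.7]
gripper_width: 0.142
```

>>> play_rows --commands '[{"fingers": 0.72,"tx": 0,"ty": 0,"tz": 0.2,"ax": 0,"ay": 0,"az": 0},{"fingers": 0.72,"tx": 0,"ty": 0,"tz": 0.2,"ax": 0,"ay": 0,"az": 0},{"fingers": 0.72,"tx": 0,"ty": 0,"tz": 0.2,"ax": 0,"ay": 0,"az": 0},{"fingers": 0.72,"tx": 0,"ty": 0,"tz": 0.2,"ax": 0,"ay": 0,"az": 0},{"fingers": 0.72,"tx": 0,"ty": 0,"tz": 0.2,"ax": 0,"ay": 0,"az": 0}]'

```text
time_s: 15.58
tcp_pos: [0.6981, 0.0127, 0.2173]
ee_rot: [[0.002, -0.053, 0.999], [-0.0, 0.999, 0.053], [-1.0, -0.0, 0.002]]
wrist_force: [0.3, -0.0, -0.3]
gripper_width: 0.142
```

>>> play_rows --commands '[{"fingers": 0.72,"tx": 0,"ty": 0,"tz": 0,"ax": 0,"ay": 0,"az": 0},{"fingers": 0.72,"tx": 0,"ty": 0,"tz": 0,"ax": 0,"ay": 0,"az": 0},{"fingers": 0.72,"tx": 0,"ty": 0,"tz": 0,"ax": 0,"ay": 0,"az": 0}]'

```text
time_s: 15.83
tcp_pos: [0.6929, 0.0124, 0.2199]
ee_rot: [[0.0, -0.054, 0.999], [0.0, 0.999, 0.054], [-1.0, 0.0, 0.0]]
wrist_force: [-0.6, -0.5, -0.7]
gripper_width: 0.139
```

```bash
sed -i 's/cv2.imwrite(sys.argv\[1\],im)/cv2.imwrite(sys.argv[1],cv2.resize(im[60:300,100:500],None,fx=2,fy=2))/' look.py; python3 look.py pics/w4.png; python3 -c "
from h import *
where()"
```

```text
rack [0.6273 0.007  0.0535] 3.06 err 0.188 px 17554.0
box [ 0.6269 -0.0543  0.0185] rel deg -2.0 err 0.056 in rack [ -3.7 -61.2] [235. 132.]
box [0.6169 0.1279 0.053 ] rel deg -0.0 err 0.234 in rack [ -3.9 121.3] [469. 131.]
box [0.6268 0.0091 0.055 ] rel deg 0.1 err 0.086 in rack [-0.4  2.1] [315. 134.]
t 15.8833 rack mm [65.5  1.3] tip z 201.2 yaw 3.1 F [-0.1  0.6  0.1]
```

View pics/w4.png

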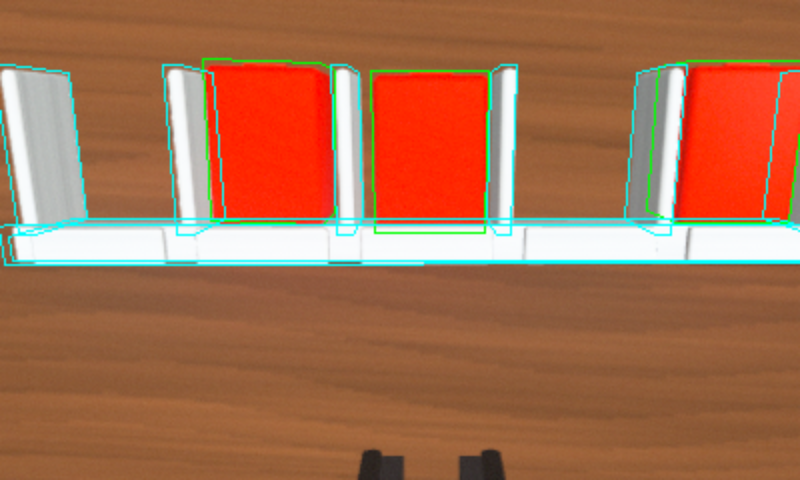

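The loose box sits in gap 3 at crop (430,150): square (0.1°), its front (row 72) level with the divider ends, and the kept boxes unmoved. Handing in.

```bash
python3 -c "
from h import *
print(job.finish_job())"
```

```text
the job is handed in; nothing more can be done
None
```

The job is done and handed in at about 16 s of the 72 s allowed; the hand-in reports no verdict.

- **Counting:** The shut fingertips touched the rail over the first gap with about 5 N. They slid along it over the second gap and stopped at the middle of the third (rack y 124 → 1.7 mm). Every reading on the way showed contact at 5–7 N, and I then lifted straight off.
- **Pushing the box:** I pushed it sideways from its left with the fingertips, which squared it up with the third gap. I then pushed it straight in from behind until it stopped at the back wall under about 6 N. It stayed on the counter throughout and I never gripped it.
- **Last check (wrist camera):** The box is at rack position (-0.4, +2.1) mm, turned 0.1°, with its front level with the divider ends. The kept boxes measure the same as before, within about 0.5 mm. The gripper was about 0.2 m above the counter, touching nothing.
- **Limits of the checks:**
    - The fingertip position at the wall put the box about 1–2 mm short of home, against 0.4 mm from the camera. That is within the calibration error.
    - The fit on the left kept box was poorer (error 0.23), because part of it was hidden.
    - I did not re-measure the tumbler or the lighter at the end, but I never moved at low height near either of them.

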